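Get the V-block out from behind the set-up blocks

ROBOT

A 7-joint arm with a two-finger parallel gripper is mounted at the origin on the work surface. World frame = base frame: x ahead of the robot, y to its left, z up, the work surface at z = 0. Lengths are in m, angles in degrees, forces in N, time in s.
With the tool pointing down it reaches from about 0.425 to 1.025 m from the base axis. Payload 9.4 kg.
Tool frame: the origin (TCP) lies between the finger pads, 19 mm behind the fingertips; this is the grasp point; z points along the fingers, y is the line along which they close (so a half turn about z gives the same grasp; the last joint's range is limited). The gripper opens to 85 mm and grips with 20 to 120 N. Pads are 22 mm wide; open, the fingers measure 114 mm over their backs; the gripper's body (76 mm by 85 mm) begins 54 mm behind the grasp point. The pads swing forward as they close: fully open they stand 13 mm farther back than shut.
Start: joints at [68.027, 34.337, -0.143, 91.639, 0.103, 54.024, -4.572], TCP at [0.219, -0.691, 0.25] pointing down, gripper open.
Joint ranges: [-147.43, 147.43], [-19.82, 112.94], [-74.19, 73.91], [6.32, 146.72], [-59.91, 239.91], [6.04, 106.73], [-150.56, 150.56]. Speed limits (degrees/s): [127.2, 127.2, 172.46, 172.46, 180, 180, 180].

INTERFACE

Orientations are given as a 3x3 rotation matrix whose columns are the frame's x, y, z axes.
In Python, from bench import readout, imaging, robot gives the robot as it stands.
- The arm moves only by the tool apply_moves, never from a script. Its argument "steps" is a list of rows, each a list of 7 numbers: the turn, a rotation vector about the tool's x, y, z in rad, then the shift along the tool's x, y, z in m, then the gripper command: -1 is fully open, 1 is shut, values between are in proportion. In form: [[wx, wy, wz, dx, dy, dz, fingers], ...]. A call has 1 to 12 rows; each row is the pose to reach, as a shift and turn from the pose commanded when the call began, along the tool's axes at that moment; what a row does not reach only later rows make up. A row lasts 1/12 s, in which the tool goes at most 41.7 mm and 7.16 degrees, less where a joint would pass 70% of its speed; a pose out of reach is approached as far as the arm can. A call with a gripper value outside its range is refused whole. The fingers move at their own pace and stop on an object; "squeeze" is the grip in N (left out, the last holds). Time passes only in rows, so rows that repeat a pose let the fingers close. It gives the time, the measured TCP pose, the force, the opening and the grip force at its end, in the units of the state.
- readout.sense(): the state, without advancing time (a new reading comes with each control period).
- imaging.grab_frame(name): name is "scene" or "top" or "wrist"; returns the picture (384x512x3 uint8, red, green, blue); there is no depth.
- imaging.calibration(name): a dict with "fx", "fy", "cx", "cy" (pixels), "position" and "rotation" of the camera in the world; the wrist camera has in their place "tool_from_camera" (4x4, takes a point from camera to tool coordinates, whose origin is the TCP and whose axes are the flange's). Camera axes: x right, y down, z forward; pixel columns grow to the right and rows downward; lengths in m; the calibration is good to about 2 mm. A picture is of the moment at which its call begins: read the wrist's pose just before it. calibration takes no time and is no camera call.
- robot.hand_in(): hands the job in; it is judged then, once.
The state is a dict: "time_s": time; "q": joint angles; "joint_velocities": joint speeds; "effort": joint torques, N m; "position": TCP position; "orientation": TCP orientation; "contact_force": force on the tool from outside, world axes, zero at the start; "ft_torque": the same for the moment, N m; "width": finger opening in m; "gripper_force": force on a finger pad.
Only numpy, scipy, OpenCV 4.12 (cv2) and the standard library are available. Lean on these libraries where they do the work, as an engineer would, in place of code of your own. Each camera call takes 0.05 s, during which the arm holds its last target. There are 200 camera calls.

TASK

The V-block lies at the back of the wooden tool tray, boxed in by the screw jack, the square collet block and the step block. Stand those three on the rubber bench mat first, then lift out the V-block and set it down gently, vee up, in the middle of the granite plate with its vee running along the plate's length. Then put the three back, each fully down in the tray recess that is cut to its shape; never let any of the four tip over.

Things in the scene. Friction and masses are not known exactly. Their poses are not given: they have to be found in the camera images.
- screw_jack: machinist's screw jack, dark steel: round foot 44 mm diameter, plain round barrel 34 mm diameter from 13 to 66 mm up, thin screw, bright round head 29 mm diameter, top at 90 mm. About 0.45 kg. Starts standing in the round recess. Grip across the barrel from any side, best 62 mm above the underside, so that the fingertips clear the V-block. Origin: centre of the underside; z up
- collet_block: square collet block, bright steel, 44 x 44 mm, 75 mm high, standing on end, a 31 mm round bore in its top. About 0.65 kg. Starts standing in the square recess. Grip across two flat sides that face away from each other, best 60 mm above the underside. Origin: centre of the underside; x and y square to its sides, z up
- step_block: clamping step block, dark steel staircase 34 mm wide (its x), 48 mm long (its y), rising in 8 mm treads from 30 mm high at its -y end to 78 mm over the last 16 mm at its +y end. About 0.5 kg. Starts in the oblong recess; fits either way round. Grip across the 34 mm width on the tall part, best 10 mm to +y and 60 mm above the underside. Origin: centre of the underside; z up
- v_block: low bright steel V-block 64 mm wide (its y), 44 mm long (its x), 32 mm high; vee in the top 36 mm wide, 18 mm deep, along its x. About 0.5 kg. Starts at the tray's far side, underside 10 mm above the bench, 10 to 20 mm from the three pieces, 3 mm from the back wall. Once they are gone, grip across the 64 mm width, TCP about 30 mm above its underside. Origin: centre of the underside; z up
- round_tile: black inlay tile 64 x 64 x 12 mm, fixed in the tray, with a round grey-floored recess 56 mm across, 8 mm deep: home of the screw jack. Origin: centre of the tile's underside, 6 mm above the bench; recess floor 4 mm above it. The three tiles are turned like the tray and swap places. Tray: wood, 128 (tile's x) x 210 mm; its walls and the fixed nuts in its front corners reach 32 mm above the bench
- square_tile: the same kind of tile with a square recess 56 x 56 mm, 8 mm deep: the home of the collet block. Origin: centre of the tile's underside, recess floor 4 mm above it
- oblong_tile: the same kind of tile with an oblong recess, 45 mm along its x and 58 mm along its y, 8 mm deep: the home of the step block (its 48 mm length along the tile's y). Origin: centre of the tile's underside, recess floor 4 mm above it
- bench_mat: black rubber mat, 280 mm (its x) x 150 mm (its y), 3 mm thick, fixed to the bench on one side of the tray: the side area. Origin: centre of the underside; the top is 3 mm above it
- granite_plate: small grey granite surface plate on rubber feet, 200 mm long (its x) x 140 mm wide (its y), top 40 mm above the bench, fixed, on the other side of the tray from the mat. Origin: centre of the underside; the top is 40 mm above it
Things that resemble listed ones, but are neither listed nor needed, are in the scene too. Leave any orange look-alike of the collet_block alone. Leave any turquoise look-alike of the step_block alone.

How it is judged (in metres and radians):
On the way, in this order (a step that is already met when the one before it is completed fails the run):
1. the screw jack, the collet block and the step block all stand upright on the bench mat (x of screw_jack in the frame of bench_mat between -0.14 and 0.14 m and y of screw_jack in the frame of bench_mat between -0.075 and 0.075 m and z of each of screw_jack, collet_block, step_block in the frame of bench_mat below 0.007 m and angle between each of screw_jack, collet_block, step_block's own z axis and vertical below 0.06 rad and x of collet_block in the frame of bench_mat between -0.14 and 0.14 m and y of collet_block in the frame of bench_mat between -0.075 and 0.075 m and x of step_block in the frame of bench_mat between -0.14 and 0.14 m and y of step_block in the frame of bench_mat between -0.075 and 0.075 m), for 0.2 s.
2. the V-block stands vee up in the middle of the granite plate, its vee along the plate's length (horizontal distance between v_block and granite_plate below 0.015 m and z of v_block in the frame of granite_plate between 0.036 and 0.043 m and angle between v_block's own z axis and vertical below 0.06 rad and angle between the x axis of v_block and the x axis of granite_plate, either way round below 0.2 rad), for 0.2 s.
At the end, for the whole second after the job is handed in: jack, collet block and step block upright (0.06 rad), fully down in their own recesses (origin within 11 mm of the tile's, under 3.5 mm above its floor); V-block upright on the plate, within 15 mm of its centre, vee within 0.2 rad of its length; all at rest (under 20 mm/s) (all of step 2 and horizontal distance between screw_jack and round_tile below 0.011 m and z of screw_jack in the frame of round_tile below 0.0075 m and angle between each of screw_jack, collet_block, step_block's own z axis and vertical below 0.06 rad and horizontal distance between collet_block and square_tile below 0.011 m and z of collet_block in the frame of square_tile below 0.0075 m and horizontal distance between step_block and oblong_tile below 0.011 m and z of step_block in the frame of oblong_tile below 0.0075 m and linear speed of each of screw_jack, collet_block, step_block, v_block below 0.02 m/s); the robot touches nothing.
It fails at once if one of the four pieces tips over (angle between any of screw_jack, collet_block, step_block, v_block's own z axis and vertical above 0.6 rad).
It fails at once if the V-block is dropped or rammed on the granite (over 150 N) (contact force between v_block and granite_plate above 150 N).
It also fails if it takes over 144 s, if anything falls off the work surface, if the arm or the gripper's body presses on something with over 40 N, if the wrist force passes 120 N, or if a joint passes its speed limit or range.

## Working session

There is one attempt and no reset: what is moved stays moved. The work goes in short steps, Python scripts to look and compute and a tool call to move; the robot and the scene stay as the last step left them, time stands still between calls to the robot, and variables do not carry over. Pictures are saved under pics/ and viewed, at most 14 in all, crops included, and the job is handed in when it is done.

Besides the shell and the picture viewer there is one more tool, called after ">>>" by a JSON object that holds its "op" and its "data". apply_moves: Moves the arm, as the interface text tells. Its arguments: {"type":"object","properties":{"steps":{"type":"array","items":{"type":"array","items":{"type":"number"}}},"squeeze":{"type":"number"}},"required":["steps"]}

```bash
mkdir -p pics; ls
python3 - <<'E'
from bench import readout, imaging
import cv2, numpy as np
np.set_printoptions(precision=4,suppress=True)
s=readout.sense();print(s)
for n in("scene","top"):
    im=imaging.grab_frame(n);cv2.imwrite(f"pics/{n}0.png",cv2.resize(im[:,:,::-1],(800,600),interpolation=cv2.INTER_CUBIC))
    np.save(f"pics/{n}0.npy",im)
for n in("scene","top","wrist"): print(n,imaging.calibration(n))
E
```

```text
pics
{'time_s': 0.0, 'q': array([68.0262, 34.3859, -0.1463, 91.682 ,  0.1041, 54.0242, -4.5694]), 'joint_velocities': array([ 0.0723,  0.0193, -0.0792, -0.0014,  0.1166,  0.072 , -0.051 ]), 'effort': array([  0.0012, -77.6465,   1.5652, -25.8007,   0.0123,   0.009 ,
        -0.    ]), 'position': array([ 0.2188, -0.6907,  0.2491]), 'orientation': array([[ 0.9533,  0.3021, -0.0006],
       [ 0.3021, -0.9533,  0.0015],
       [-0.0002, -0.0016, -1.    ]]), 'contact_force': array([-0.354 , -0.5896, -0.4748]), 'ft_torque': array([-0.0154, -0.0054, -0.0458]), 'gripper_force': 0.0, 'width': 0.08546192328535678}
scene {'fx': 452.4446472436929, 'fy': 452.4446472436929, 'cx': 255.86851024503946, 'cy': 195.03077015672798, 'position': array([0.9504, 0.6095, 0.6555]), 'rotation': array([[-0.7943,  0.4063, -0.4518],
       [ 0.6072,  0.5041, -0.6142],
       [-0.0218, -0.7621, -0.647 ]])}
top {'fx': 454.1031158216769, 'fy': 454.1031158216769, 'cx': 254.92361511306126, 'cy': 192.71808197692908, 'position': array([0.3944, 0.0009, 0.977 ]), 'rotation': array([[-0.018 , -0.9871,  0.1593],
       [-0.9995,  0.0216,  0.0213],
       [-0.0245, -0.1589, -0.987 ]])}
wrist {'fx': 316.0489616259181, 'fy': 316.0489616259181, 'cx': 256.4531396908886, 'cy': 190.04625749806902, 'tool_from_camera': array([[ 0.0002, -0.9547, -0.2977,  0.0763],
       [ 1.    , -0.0001,  0.0009, -0.0004],
       [-0.0009, -0.2977,  0.9547, -0.1226],
       [ 0.    ,  0.    ,  0.    ,  1.    ]])}
```

View pics/top0.png

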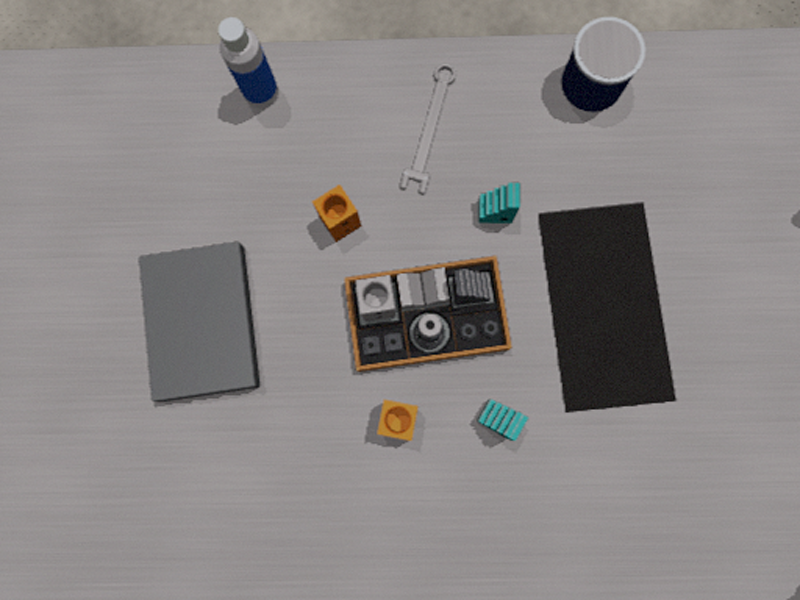

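View pics/scene0.png

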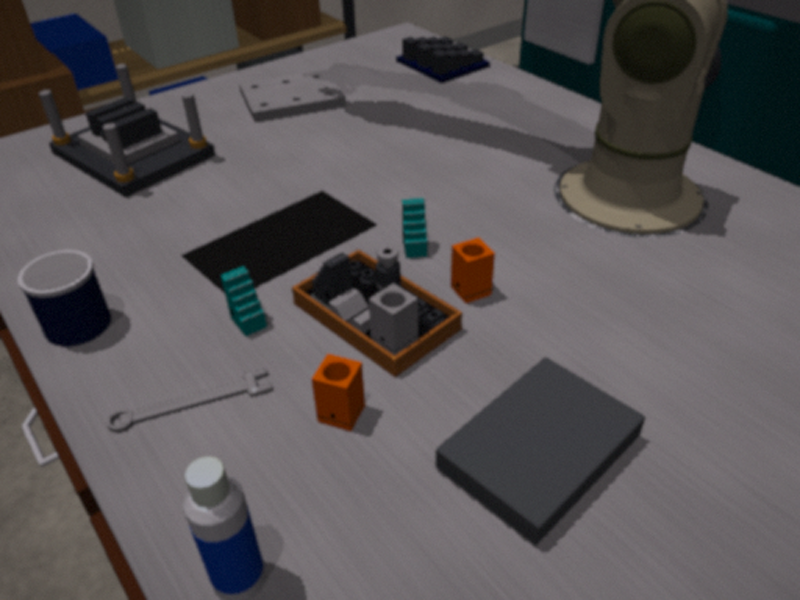

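The top view shows the tray with corners at about (346,277), (497,257), (511,348) and (358,370). Inside are the collet block at (376,298), the V-block at (423,288), the step block at (471,287) and the jack at (430,332). The mat is on the right, around (607,307), and the granite on the left, around (198,322). The orange blocks at (338,212) and (398,421) and the turquoise ones at (500,203) and (503,420) are look-alikes. The bright steel and dark steel pieces in the tray fit the description. I'll confirm this in an enlarged crop.

```bash
cat > h.py <<'E'
import numpy as np, cv2
from bench import readout, imaging
np.set_printoptions(precision=4,suppress=True)
def cam(n,s=None):
    c=imaging.calibration(n)
    if n=="wrist":
        T=c["tool_from_camera"]; s=s or readout.sense(); R=s["orientation"]
        return c,R@T[:3,:3],s["position"]+R@T[:3,3]
    return c,c["rotation"],c["position"]
def onplane(n,uv,z,s=None):
    c,R,p=cam(n,s); uv=np.atleast_2d(uv).astype(float)
    d=np.c_[(uv[:,0]-c["cx"])/c["fx"],(uv[:,1]-c["cy"])/c["fy"],np.ones(len(uv))]@R.T
    return (p+d*((z-p[2])/d[:,2])[:,None])[:,:2]
def proj(n,P,s=None):
    c,R,p=cam(n,s); q=(np.atleast_2d(P)-p)@R
    return np.c_[c["fx"]*q[:,0]/q[:,2]+c["cx"],c["fy"]*q[:,1]/q[:,2]+c["cy"]]
E
python3 - <<'E'
from h import *
im=np.load("pics/top0.npy")
c=im[155:245,210:335,::-1]; cv2.imwrite("pics/crop0.png",cv2.resize(c,None,fx=6.4,fy=6.4,interpolation=cv2.INTER_CUBIC))
k=1.5625
print("tray",onplane("top",np.array([[346,277],[497,257],[511,348],[358,370]])/k,.032))
print("mat",onplane("top",np.array([[540,213],[643,203],[675,401],[566,411]])/k,.003))
print("gr",onplane("top",np.array([[139,256],[241,242],[258,386],[152,401]])/k,.04))
E
```

```text
tray [[ 0.5817  0.0918]
 [ 0.6047 -0.1139]
 [ 0.4806 -0.1275]
 [ 0.4554  0.0766]]
mat [[ 0.6733 -0.1804]
 [ 0.6842 -0.3257]
 [ 0.4072 -0.3484]
 [ 0.3966 -0.2017]]
gr [[0.6158 0.3738]
 [0.632  0.2342]
 [0.4364 0.2082]
 [0.4194 0.3485]]
```

View pics/crop0.png

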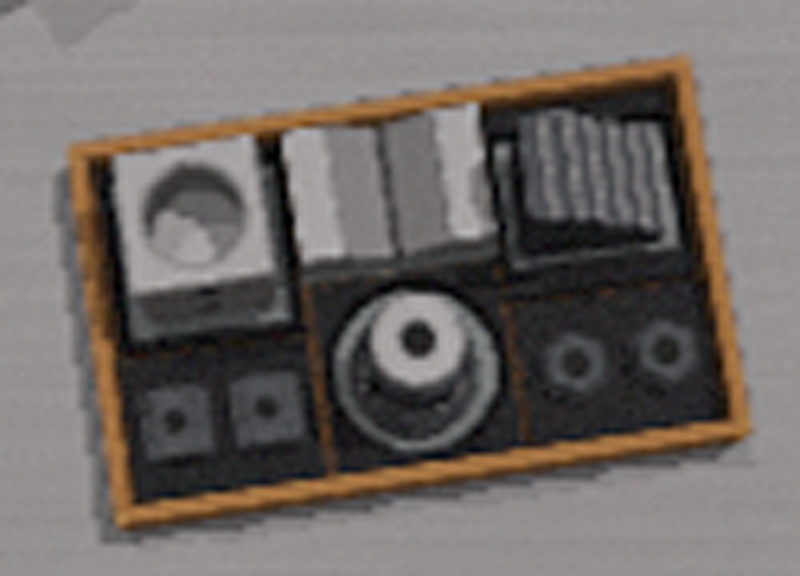

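The crop confirms the bright square collet block with a bore at crop (190,215) and the V-block at (390,190). The dark staircase is at (595,180), with its tall end on the left, and the jack head is at (417,340). All are genuine. I'll now move above the tray for a close look.

>>> {"op": "apply_moves", "data": {"steps": [[0,0,0.19,0.5,-0.546,0,-1],[0,0,0.19,0.5,-0.546,0,-1],[0,0,0.19,0.5,-0.546,0,-1],[0,0,0.19,0.5,-0.546,0,-1],[0,0,0.19,0.5,-0.546,0,-1],[0,0,0.19,0.5,-0.546,0,-1],[0,0,0.19,0.5,-0.546,0,-1],[0,0,0.19,0.5,-0.546,0,-1],[0,0,0.19,0.5,-0.546,0,-1],[0,0,0.19,0.5,-0.546,0,-1],[0,0,0.19,0.5,-0.546,0,-1],[0,0,0.19,0.5,-0.546,0,-1]]}}

```text
time_s: 1.1
position: [0.4298, -0.2357, 0.2499]
orientation: [[0.993, 0.116, -0.0], [0.116, -0.993, -0.0], [-0.0, 0.0, -1.0]]
contact_force: [1.7, 0.0, 0.0]
width: 0.0856
gripper_force: 0.0
```

>>> {"op": "apply_moves", "data": {"steps": [[0,0,0,0.124,-0.203,0,-1],[0,0,0,0.124,-0.203,0,-1],[0,0,0,0.124,-0.203,0,-1],[0,0,0,0.124,-0.203,0,-1],[0,0,0,0.124,-0.203,0,-1],[0,0,0,0.124,-0.203,0,-1],[0,0,0,0.124,-0.203,0,-1],[0,0,0,0.124,-0.203,0,-1],[0,0,0,0.124,-0.203,0,-1],[0,0,0,0.124,-0.203,0,-1]]}}

```text
time_s: 1.93
position: [0.5283, -0.023, 0.2498]
orientation: [[0.993, 0.115, -0.001], [0.115, -0.993, -0.001], [-0.001, 0.001, -1.0]]
contact_force: [-0.2, -0.0, 0.2]
width: 0.0854
gripper_force: 0.0
```

Run:
```python
from h import *
import pickle
s=readout.sense();im=imaging.grab_frame("wrist");pickle.dump((s,im),open("pics/w1.pkl","wb"))
print(s["position"],s["orientation"],s["q"])
cv2.imwrite("pics/w1.png",cv2.resize(im[:,:,::-1],(800,600),interpolation=cv2.INTER_CUBIC))
```

```text
[ 0.5283 -0.023   0.2498] [[ 0.9934  0.1147 -0.0008]
 [ 0.1147 -0.9934 -0.0006]
 [-0.0008  0.0005 -1.    ]] [ -1.7855  21.002   -2.5304 117.1607   1.4073  41.9105 -88.6089]
```

View pics/w1.png

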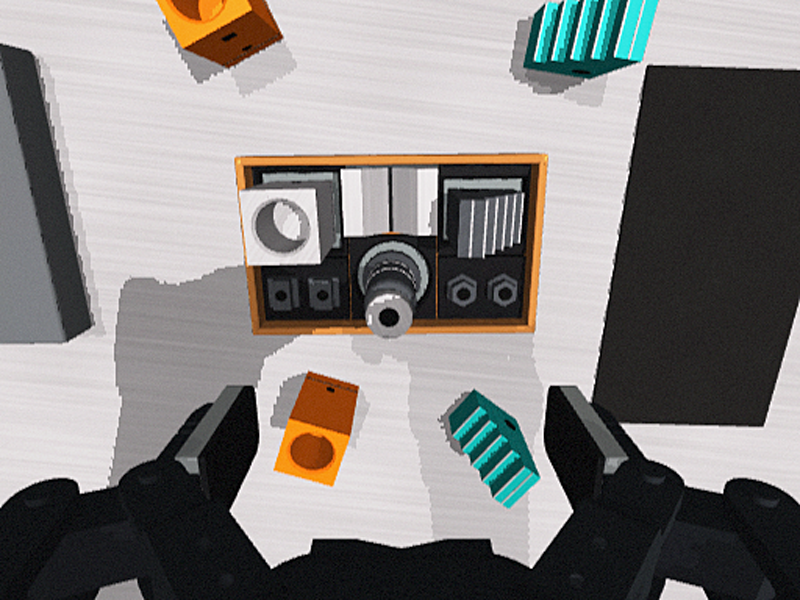

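The wrist view shows the collet top at corners (239,190), (316,189), (324,263) and (246,264), and the jack head at (389,316). The step block is at (490,225) and the V-block at (389,200). I'll enlarge the tray once for accuracy.

Run:
```python
from h import *
import pickle
s,im=pickle.load(open("pics/w1.pkl","rb"))
cv2.imwrite("pics/w1c.png",cv2.resize(im[95:221,150:354,::-1],None,fx=3.9,fy=3.9,interpolation=cv2.INTER_CUBIC))
```

```text
(no output)
```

View pics/w1c.png

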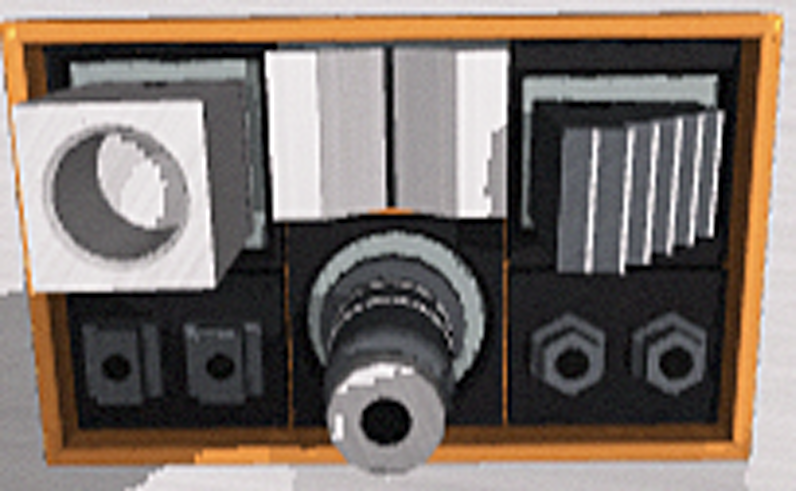

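```bash
cat > plan.py <<'E'
from h import *
import sys
# usage: plan.py x y z yaw_deg  -> tool-axes delta from the present pose
from scipy.spatial.transform import Rotation as Ro
x,y,z,w=map(float,sys.argv[1:5])
s=readout.sense();R=s["orientation"];a=np.radians(w)
T=np.array([[np.cos(a),np.sin(a),0],[np.sin(a),-np.cos(a),0],[0,0,-1]])
print("turn",Ro.from_matrix(R.T@T).as_rotvec().round(4),"shift",(R.T@(np.array([x,y,z])-s["position"])).round(4))
E
python3 - <<'E'
from h import *
import pickle
s,im=pickle.load(open("pics/w1.pkl","rb"))
f=lambda p,z:onplane("wrist",np.array(p)/3.9+[150-.4,95-.4],z,s)
def show(n,p,z):
    q=f(p,z);e=np.diff(np.r_[q,q[:1]],axis=0);print(n,"ctr",q.mean(0),"len",np.hypot(*e.T),"ang",np.degrees(np.arctan2(e[:,1],e[:,0])))
show("collet",[(14,105),(202,100),(217,287),(32,293)],.085)
show("step",[(562,127),(628,122),(624,272),(558,272)],.088)
show("v",[(265,50),(508,47),(506,217),(275,218)],.042)
show("tray",[(5,20),(782,17),(748,462),(47,463)],.032)
show("jack",[(327,416),(386,361),(446,416),(386,472)],.1)
show("jackrec",[(307,322),(397,231),(487,322)],.018)
show("sqrec",[(70,62),(262,60),(268,248)],.018)
show("obrec",[(524,78),(718,75),(716,120)],.018)
print(imaging.calibration("top")["cx"])
E
```

```text
collet ctr [0.5492 0.0502] len [0.043  0.0438 0.0444 0.0441] ang [ -81.9195 -171.6926   98.4788    6.603 ]
step ctr [ 0.5621 -0.0601] len [0.015  0.0348 0.0156 0.0337] ang [ -79.1287 -172.0252   96.5774    7.0081]
v ctr [ 0.5662 -0.0111] len [0.0631 0.0445 0.0624 0.044 ] ang [ -82.7228 -172.8347   96.8313    8.013 ]
tray ctr [ 0.5328 -0.0165] len [0.2063 0.1267 0.2075 0.1261] ang [ -83.1931 -172.8936   96.651     6.5353]
jack ctr [ 0.508 -0.018] len [0.0193 0.0194 0.02   0.0197] ang [ -39.3803 -127.3834  141.4597   50.7871]
jackrec ctr [ 0.5181 -0.0183] len [0.0384 0.0382 0.0535] ang [ -37.9072 -129.1957   96.5739]
sqrec ctr [0.56   0.0422] len [0.0536 0.0533 0.075 ] ang [ -82.8291 -173.6656   51.9262]
obrec ctr [ 0.584  -0.0834] len [0.0543 0.0124 0.0559] ang [ -82.5455 -171.8401   84.6173]
254.92361511306126
```

```bash
python3 plan.py .508 -.018 .16 7; python3 plan.py .508 -.018 .072 7
```

```text
turn [ 0.0004  0.0006 -0.0075] shift [-0.0196 -0.0074  0.0899]
turn [ 0.0004  0.0006 -0.0075] shift [-0.0196 -0.0074  0.1779]
```

>>> {"op": "apply_moves", "data": {"steps": [[0,0,0,-0.02,-0.007,0.04,-1],[0,0,0,-0.02,-0.007,0.08,-1],[0,0,0,-0.02,-0.007,0.11,-1],[0,0,0,-0.02,-0.007,0.135,-1],[0,0,0,-0.02,-0.007,0.155,-1],[0,0,0,-0.02,-0.007,0.17,-1],[0,0,0,-0.02,-0.007,0.178,-1],[0,0,0,-0.02,-0.007,0.178,-1],[0,0,0,-0.02,-0.007,0.178,1],[0,0,0,-0.02,-0.007,0.178,1],[0,0,0,-0.02,-0.007,0.178,1],[0,0,0,-0.02,-0.007,0.178,1]], "squeeze": 50}}

```text
time_s: 2.98
position: [0.5088, -0.017, 0.0729]
orientation: [[0.993, 0.116, 0.002], [0.116, -0.993, 0.0], [0.002, 0.0, -1.0]]
contact_force: [-0.3, 0.3, -0.2]
width: 0.0389
gripper_force: 0.0
```

>>> {"op": "apply_moves", "data": {"steps": [[0,0,0,0,0,0,1],[0,0,0,0,0,0,1],[0,0,0,0,0,0,1],[0,0,0,0,0,0,1],[0,0,0,0,0,-0.01,1],[0,0,0,0,0,-0.03,1],[0,0,0,0,0,-0.055,1],[0,0,0,0,0,-0.08,1],[0,0,0,0,0,-0.1,1],[0,0,0,0,0,-0.11,1],[0,0,0,0,0,-0.11,1]]}}

```text
time_s: 3.9
position: [0.5091, -0.017, 0.1843]
orientation: [[0.993, 0.116, 0.004], [0.116, -0.993, 0.0], [0.004, 0.0, -1.0]]
contact_force: [-0.4, -0.1, -5.0]
width: 0.0324
gripper_force: 50.8
```

```bash
python3 plan.py .5403 -.264 .18 4.5; python3 -c "
import numpy as np
a=np.radians(4.5)
for d in(-.09,.09):print(.5403+d*np.cos(a),-.264+d*np.sin(a))"
```

```text
turn [ 0.0002 -0.0038  0.0382] shift [0.0022 0.249  0.0044]
0.4505774399640185 -0.27106131861550603
0.6300225600359816 -0.256938681384494
```

>>> {"op": "apply_moves", "data": {"steps": [[0,0,0,0,0.01,0,1],[0,0,0.01,0,0.035,0,1],[0,0,0.02,0,0.065,0,1],[0,0,0.04,0.001,0.1,0,1],[0,0,0.04,0.001,0.135,0,1],[0,0,0.04,0.002,0.17,0,1],[0,0,0.04,0.002,0.2,0.01,1],[0,0,0.04,0.002,0.225,0.03,1],[0,0,0.04,0.002,0.241,0.05,1],[0,0,0.04,0.002,0.247,0.07,1],[0,0,0.04,0.002,0.249,0.09,1],[0,0,0.04,0.002,0.249,0.1,1]]}}

```text
time_s: 4.9
position: [0.5369, -0.2651, 0.0778]
orientation: [[0.997, 0.075, -0.005], [0.075, -0.997, 0.002], [-0.005, -0.002, -1.0]]
contact_force: [-0.4, 0.7, -4.5]
width: 0.032
gripper_force: 50.7
```

```bash
python3 plan.py .5403 -.264 .0670 4.5
```

```text
turn [-0.0019  0.0051 -0.0035] shift [ 0.0035 -0.0008  0.0108]
```

>>> {"op": "apply_moves", "data": {"steps": [[0,0,0,0,0,0.003,1],[0,0,0,0,0,0.004,1],[0,0,0,0,0,0.005,1],[0,0,0,0,0,0.005,1],[0,0,0,0,0,0.005,1]]}}

```text
time_s: 5.32
position: [0.5398, -0.2639, 0.0779]
orientation: [[0.997, 0.077, 0.001], [0.077, -0.997, -0.001], [0.001, 0.001, -1.0]]
contact_force: [-1.3, -0.6, -3.8]
width: 0.032
gripper_force: 50.7
```

>>> {"op": "apply_moves", "data": {"steps": [[0,0,0,0,0,0.004,1],[0,0,0,0,0,0.008,1],[0,0,0,0,0,0.01,1],[0,0,0,0,0,0.011,1],[0,0,0,0,0,0.011,1],[0,0,0,0,0,0.011,1]]}}

```text
time_s: 5.82
position: [0.5393, -0.264, 0.0662]
orientation: [[0.997, 0.077, 0.0], [0.077, -0.997, 0.0], [0.0, -0.0, -1.0]]
contact_force: [-1.3, 1.4, 0.8]
width: 0.0323
gripper_force: 51.1
```

>>> {"op": "apply_moves", "data": {"steps": [[0,0,0,0,0,0,0.4],[0,0,0,0,0,0,0],[0,0,0,0,0,0,-1],[0,0,0,0,0,0,-1],[0,0,0,0,0,0,-1],[0,0,0,0,0,0,-1],[0,0,0,0,0,-0.02,-1],[0,0,0,0,0,-0.05,-1],[0,0,0,0,0,-0.08,-1],[0,0,0,0,0,-0.11,-1],[0,0,0,0,0,-0.11,-1]]}}

```text
time_s: 6.73
position: [0.5416, -0.2651, 0.1813]
orientation: [[0.997, 0.076, 0.007], [0.076, -0.997, -0.003], [0.007, 0.004, -1.0]]
contact_force: [1.1, -0.7, 0.4]
width: 0.0855
gripper_force: 0.0
```

```bash
python3 plan.py .549 .050 .17 7.3
```

```text
turn [ 0.0037 -0.0069 -0.051 ] shift [ 0.0314 -0.3137  0.0105]
```

>>> {"op": "apply_moves", "data": {"steps": [[0,0,-0.05,0.031,-0.314,0.01,-1],[0,0,-0.05,0.031,-0.314,0.01,-1],[0,0,-0.05,0.031,-0.314,0.01,-1],[0,0,-0.05,0.031,-0.314,0.01,-1],[0,0,-0.05,0.031,-0.314,0.01,-1],[0,0,-0.05,0.031,-0.314,0.01,-1],[0,0,-0.05,0.031,-0.314,0.01,-1],[0,0,-0.05,0.031,-0.314,0.01,-1],[0,0,-0.05,0.031,-0.314,0.01,-1],[0,0,-0.05,0.031,-0.314,0.01,-1],[0,0,-0.05,0.031,-0.314,0.01,-1],[0,0,-0.05,0.031,-0.314,0.01,-1]]}}

```text
time_s: 7.73
position: [0.5461, 0.0498, 0.1658]
orientation: [[0.992, 0.124, -0.0], [0.124, -0.992, -0.001], [-0.0, 0.001, -1.0]]
contact_force: [-0.5, -0.3, 0.1]
width: 0.085
gripper_force: 0.0
```

```bash
python3 plan.py .549 .050 .0705 7.3
```

```text
turn [ 0.0007  0.0003 -0.0026] shift [0.003  0.0001 0.0953]
```

>>> {"op": "apply_moves", "data": {"steps": [[0,0,0,0.003,0,0.03,-1],[0,0,0,0.003,0,0.055,-1],[0,0,0,0.003,0,0.075,-1],[0,0,0,0.003,0,0.088,-1],[0,0,0,0.003,0,0.095,-1],[0,0,0,0.003,0,0.095,-1],[0,0,0,0.003,0,0.095,-1],[0,0,0,0.003,0,0.095,1],[0,0,0,0.003,0,0.095,1],[0,0,0,0.003,0,0.095,1],[0,0,0,0.003,0,0.095,1],[0,0,0,0.003,0,0.095,1]]}}

```text
time_s: 8.73
position: [0.5495, 0.0517, 0.0718]
orientation: [[0.992, 0.126, 0.001], [0.126, -0.992, 0.0], [0.001, 0.0, -1.0]]
contact_force: [-0.8, -1.2, 4.9]
width: 0.0432
gripper_force: 49.9
```

>>> {"op": "apply_moves", "data": {"steps": [[0,0,0,0,0,0,1],[0,0,0,0,0,0,1],[0,0,0,0,0,0,1]]}}

```text
time_s: 8.98
position: [0.5495, 0.0517, 0.0719]
orientation: [[0.992, 0.126, 0.001], [0.126, -0.992, 0.0], [0.001, 0.0, -1.0]]
contact_force: [-0.6, -0.6, 5.9]
width: 0.0432
gripper_force: 49.9
```

>>> {"op": "apply_moves", "data": {"steps": [[0,0,0,0,0,-0.008,1],[0,0,0,0,0,-0.025,1],[0,0,0,0,0,-0.05,1],[0,0,0,0,0,-0.075,1],[0,0,0,0,0,-0.095,1],[0,0,0,0,0,-0.108,1],[0,0,0,0,0,-0.115,1],[0,0,0,0,0,-0.115,1],[0,0,0,0,0,-0.115,1]]}}

```text
time_s: 9.73
position: [0.5487, 0.0518, 0.1858]
orientation: [[0.992, 0.127, -0.0], [0.127, -0.992, -0.0], [-0.0, 0.0, -1.0]]
contact_force: [0.1, -0.3, -6.1]
width: 0.0436
gripper_force: 53.1
```

```bash
python3 plan.py .630 -.257 .18 4.5
```

```text
turn [0.     0.0004 0.0483] shift [0.0416 0.3166 0.0058]
```

>>> {"op": "apply_moves", "data": {"steps": [[0,0,0,0,0.012,0,1],[0,0,0.01,0.005,0.035,0,1],[0,0,0.02,0.01,0.065,0,1],[0,0,0.03,0.015,0.1,0,1],[0,0,0.04,0.02,0.135,0,1],[0,0,0.05,0.025,0.17,0,1],[0,0,0.05,0.03,0.205,0,1],[0,0,0.05,0.035,0.24,0,1],[0,0,0.05,0.04,0.27,0,1],[0,0,0.05,0.042,0.295,0,1],[0,0,0.05,0.042,0.31,0.005,1],[0,0,0.05,0.042,0.317,0.01,1]]}}

```text
time_s: 10.73
position: [0.6296, -0.261, 0.1741]
orientation: [[0.997, 0.073, -0.002], [0.073, -0.997, -0.001], [-0.002, 0.001, -1.0]]
contact_force: [-0.9, 0.8, -6.4]
width: 0.0433
gripper_force: 52.9
```

>>> {"op": "apply_moves", "data": {"steps": [[0,0,0,0,0,0.02,1],[0,0,0,0,0,0.04,1],[0,0,0,0,0,0.06,1],[0,0,0,0,0,0.08,1],[0,0,0,0,0,0.09,1],[0,0,0,0,0,0.09,1],[0,0,0,0,0,0.09,1],[0,0,0,0,0,0.09,1]]}}

```text
time_s: 11.4
position: [0.6314, -0.257, 0.0867]
orientation: [[0.997, 0.077, 0.001], [0.077, -0.997, -0.0], [0.001, 0.0, -1.0]]
contact_force: [0.3, -0.4, -5.9]
width: 0.0434
gripper_force: 52.9
```

>>> {"op": "apply_moves", "data": {"steps": [[0,0,0,0,0,0.007,1],[0,0,0,0,0,0.013,1],[0,0,0,0,0,0.018,1],[0,0,0,0,0,0.02,1],[0,0,0,0,0,0.0215,1],[0,0,0,0,0,0.0215,1],[0,0,0,0,0,0.0215,1],[0,0,0,0,0,0.0215,1]]}}

```text
time_s: 12.07
position: [0.6306, -0.2573, 0.065]
orientation: [[0.997, 0.077, -0.0], [0.077, -0.997, 0.0], [-0.0, -0.0, -1.0]]
contact_force: [-3.2, 1.9, 3.1]
width: 0.0433
gripper_force: 54.3
```

Now I'll release, lift, and turn to grip the step block with the tool at yaw 97.

>>> {"op": "apply_moves", "data": {"steps": [[0,0,0,0,0,0,0.4],[0,0,0,0,0,0,0],[0,0,0,0,0,0,-1],[0,0,0,0,0,0,-1],[0,0,0,0,0,0,-1],[0,0,0,0,0,0,-1],[0,0,0,0,0,-0.02,-1],[0,0,0,0,0,-0.05,-1],[0,0,0,0,0,-0.08,-1],[0,0,0,0,0,-0.11,-1],[0,0,0,0,0,-0.11,-1],[0,0,0,0,0,-0.11,-1]]}}

```text
time_s: 13.07
position: [0.632, -0.2578, 0.1766]
orientation: [[0.997, 0.077, 0.004], [0.077, -0.997, -0.001], [0.004, 0.002, -1.0]]
contact_force: [-0.4, 0.5, -1.3]
width: 0.0854
gripper_force: 0.0
```

```bash
python3 plan.py .563 -.066 .17 97
```

```text
turn [ 0.0046 -0.0017 -1.6163] shift [-0.0542 -0.1965  0.0061]
```

>>> {"op": "apply_moves", "data": {"steps": [[0,0,-1.616,-0.054,-0.196,0,-1],[0,0,-1.616,-0.054,-0.196,0,-1],[0,0,-1.616,-0.054,-0.196,0,-1],[0,0,-1.616,-0.054,-0.196,0,-1],[0,0,-1.616,-0.054,-0.196,0,-1],[0,0,-1.616,-0.054,-0.196,0,-1],[0,0,-1.616,-0.054,-0.196,0,-1],[0,0,-1.616,-0.054,-0.196,0,-1],[0,0,-1.616,-0.054,-0.196,0,-1],[0,0,-1.616,-0.054,-0.196,0,-1],[0,0,-1.616,-0.054,-0.196,0,-1],[0,0,-1.616,-0.054,-0.196,0,-1]]}}

```text
time_s: 14.07
position: [0.5614, -0.0659, 0.1733]
orientation: [[-0.012, 1.0, -0.002], [1.0, 0.012, 0.001], [0.001, -0.002, -1.0]]
contact_force: [-0.6, 0.4, -1.3]
width: 0.0855
gripper_force: 0.0
```

```bash
python3 plan.py .563 -.066 .17 97
```

```text
turn [-0.0016 -0.0008 -0.1098] shift [-0.0001  0.0016  0.0033]
```

>>> {"op": "apply_moves", "data": {"steps": [[0,0,-0.11,0,0.001,0,-1],[0,0,-0.11,0,0.001,0.03,-1],[0,0,-0.11,0,0.001,0.06,-1],[0,0,-0.11,0,0.001,0.08,-1],[0,0,-0.11,0,0.001,0.095,-1],[0,0,-0.11,0,0.001,0.103,-1],[0,0,-0.11,0,0.001,0.103,-1],[0,0,-0.11,0,0.001,0.103,-1],[0,0,-0.11,0,0.001,0.103,1],[0,0,-0.11,0,0.001,0.103,1],[0,0,-0.11,0,0.001,0.103,1],[0,0,-0.11,0,0.001,0.103,1]]}}

```text
time_s: 15.07
position: [0.5633, -0.0662, 0.0722]
orientation: [[-0.116, 0.993, 0.001], [0.993, 0.116, -0.0], [-0.0, 0.001, -1.0]]
contact_force: [-0.4, -0.9, 0.4]
width: 0.0387
gripper_force: 0.0
```

>>> {"op": "apply_moves", "data": {"steps": [[0,0,0,0,0,0,1],[0,0,0,0,0,0,1],[0,0,0,0,0,0,1],[0,0,0,0,0,0,1]]}}

```text
time_s: 15.4
position: [0.5631, -0.0662, 0.0721]
orientation: [[-0.116, 0.993, 0.001], [0.993, 0.116, -0.001], [-0.001, 0.001, -1.0]]
contact_force: [-1.4, 0.4, 6.6]
width: 0.0337
gripper_force: 51.1
```

>>> {"op": "apply_moves", "data": {"steps": [[0,0,0,0,0,-0.008,1],[0,0,0,0,0,-0.025,1],[0,0,0,0,0,-0.05,1],[0,0,0,0,0,-0.075,1],[0,0,0,0,0,-0.095,1],[0,0,0,0,0,-0.108,1],[0,0,0,0,0,-0.115,1],[0,0,0,0,0,-0.115,1],[0,0,0,0,0,-0.115,1]]}}

```text
time_s: 16.15
position: [0.5625, -0.0663, 0.1861]
orientation: [[-0.116, 0.993, -0.001], [0.993, 0.116, -0.0], [-0.0, -0.001, -1.0]]
contact_force: [-0.3, 0.1, -6.1]
width: 0.0333
gripper_force: 50.8
```

```bash
python3 plan.py .450 -.261 .18 94.5
```

```text
turn [-0.0006  0.0001  0.0372] shift [-0.1804 -0.1343  0.0062]
```

>>> {"op": "apply_moves", "data": {"steps": [[0,0,0,-0.009,-0.007,0,1],[0,0,0.01,-0.027,-0.02,0,1],[0,0,0.02,-0.05,-0.037,0,1],[0,0,0.03,-0.078,-0.058,0,1],[0,0,0.037,-0.105,-0.078,0,1],[0,0,0.037,-0.132,-0.098,0,1],[0,0,0.037,-0.155,-0.115,0.01,1],[0,0,0.037,-0.17,-0.127,0.025,1],[0,0,0.037,-0.18,-0.134,0.045,1],[0,0,0.037,-0.18,-0.134,0.065,1],[0,0,0.037,-0.18,-0.134,0.085,1],[0,0,0.037,-0.18,-0.134,0.1,1]]}}

```text
time_s: 17.15
position: [0.4489, -0.2608, 0.0841]
orientation: [[-0.078, 0.997, -0.003], [0.997, 0.078, 0.001], [0.002, -0.003, -1.0]]
contact_force: [0.4, -1.0, -6.3]
width: 0.0333
gripper_force: 50.6
```

>>> {"op": "apply_moves", "data": {"steps": [[0,0,0,0,0,0,1],[0,0,0,0,0,0,1],[0,0,0,0,0,0,1],[0,0,0,0,0,0,1]]}}

```text
time_s: 17.48
position: [0.451, -0.2605, 0.0872]
orientation: [[-0.079, 0.997, 0.001], [0.997, 0.079, -0.0], [-0.0, 0.001, -1.0]]
contact_force: [-0.3, 0.5, -5.6]
width: 0.0331
gripper_force: 51.0
```

Contact is at about .065.

>>> {"op": "apply_moves", "data": {"steps": [[0,0,0,0,0,0.007,1],[0,0,0,0,0,0.013,1],[0,0,0,0,0,0.018,1],[0,0,0,0,0,0.02,1],[0,0,0,0,0,0.0215,1],[0,0,0,0,0,0.0215,1],[0,0,0,0,0,0.0215,1],[0,0,0,0,0,0.0215,1]]}}

```text
time_s: 18.15
position: [0.4504, -0.2602, 0.0652]
orientation: [[-0.079, 0.997, -0.001], [0.997, 0.079, -0.0], [-0.0, -0.001, -1.0]]
contact_force: [-1.8, 2.1, 4.2]
width: 0.0334
gripper_force: 51.9
```

>>> {"op": "apply_moves", "data": {"steps": [[0,0,0,0,0,0,0.4],[0,0,0,0,0,0,0],[0,0,0,0,0,0,-1],[0,0,0,0,0,0,-1],[0,0,0,0,0,0,-1],[0,0,0,0,0,0,-1],[0,0,0,0,0,-0.02,-1],[0,0,0,0,0,-0.05,-1],[0,0,0,0,0,-0.08,-1],[0,0,0,0,0,-0.11,-1],[0,0,0,0,0,-0.15,-1],[0,0,0,0,0,-0.18,-1]]}}

```text
time_s: 19.15
position: [0.4509, -0.2602, 0.2475]
orientation: [[-0.079, 0.997, 0.001], [0.997, 0.079, -0.0], [-0.0, 0.001, -1.0]]
contact_force: [0.5, 0.7, 0.3]
width: 0.0855
gripper_force: 0.0
```

```bash
python3 plan.py .53 -.02 .25 7
```

```text
turn [ 0.001  -0.0006  1.5279] shift [ 0.2331  0.0979 -0.0025]
```

>>> {"op": "apply_moves", "data": {"steps": [[0,0,1.528,0.233,0.098,0,-1],[0,0,1.528,0.233,0.098,0,-1],[0,0,1.528,0.233,0.098,0,-1],[0,0,1.528,0.233,0.098,0,-1],[0,0,1.528,0.233,0.098,0,-1],[0,0,1.528,0.233,0.098,0,-1],[0,0,1.528,0.233,0.098,0,-1],[0,0,1.528,0.233,0.098,0,-1],[0,0,1.528,0.233,0.098,0,-1],[0,0,1.528,0.233,0.098,0,-1],[0,0,1.528,0.233,0.098,0,-1],[0,0,1.528,0.233,0.098,0,-1]]}}

```text
time_s: 20.15
position: [0.5299, -0.0202, 0.2449]
orientation: [[0.987, 0.159, -0.0], [0.159, -0.987, -0.0], [-0.0, 0.0, -1.0]]
contact_force: [0.5, 0.2, -0.2]
width: 0.0852
gripper_force: 0.0
```

>>> {"op": "apply_moves", "data": {"steps": [[0,0,0.1,0,0,0,-1],[0,0,0.1,0,0,0,-1],[0,0,0.1,0,0,0,-1],[0,0,0.1,0,0,0,-1]]}}

```text
time_s: 20.48
position: [0.53, -0.0202, 0.245]
orientation: [[0.998, 0.069, 0.0], [0.069, -0.998, -0.0], [0.0, 0.0, -1.0]]
contact_force: [-0.4, 0.0, 0.1]
width: 0.0855
gripper_force: 0.0
```

Run:
```python
from h import *
import pickle
s=readout.sense();im=imaging.grab_frame("wrist");pickle.dump((s,im),open("pics/w2.pkl","wb"))
print(s["position"],s["orientation"],s["q"])
cv2.imwrite("pics/w2.png",cv2.resize(im[95:221,150:354,::-1],None,fx=3.9,fy=3.9,interpolation=cv2.INTER_CUBIC))
im=imaging.grab_frame("top");np.save("pics/top2.npy",im)
cv2.imwrite("pics/top2.png",cv2.resize(im[110:280,80:440,::-1],None,fx=2.2,fy=2.2,interpolation=cv2.INTER_CUBIC))
```

```text
[ 0.53   -0.0202  0.245 ] [[ 0.9976  0.069   0.    ]
 [ 0.069  -0.9976 -0.    ]
 [ 0.      0.     -1.    ]] [  3.7312  21.7427 -10.3037 116.9412   5.7116  41.7761 -96.1613]
```

View pics/w2.png

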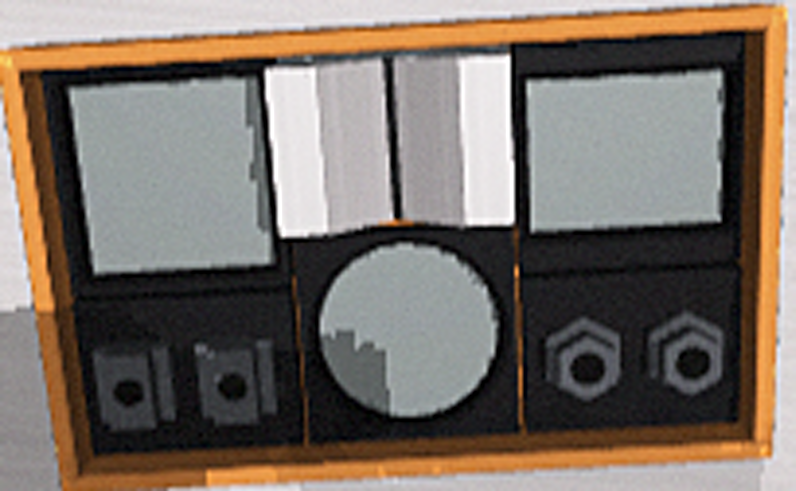

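View pics/top2.png

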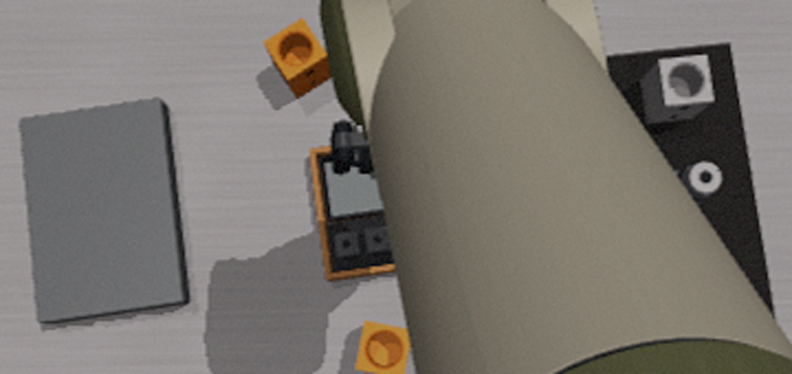

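The three recesses are empty: the square floor at crop (170,175), the round one at (408,330) and the oblong one at (625,151). The V-block top has corners (263,68), (513,52), (515,224) and (278,238). The collet block and jack stand on the mat in the top view, while the step block is hidden behind the arm.

```bash
python3 - <<'E'
from h import *
import pickle
s,im=pickle.load(open("pics/w2.pkl","rb"))
f=lambda p,z:onplane("wrist",np.array(p)/3.9+[150-.4,95-.4],z,s)
def show(n,p,z):
    q=f(p,z);e=np.diff(np.r_[q,q[:1]],axis=0);print(n,"ctr",q.mean(0),"len",np.hypot(*e.T),"ang",np.degrees(np.arctan2(e[:,1],e[:,0])))
show("v",[(263,68),(513,52),(515,224),(278,238)],.042)
show("sq",[(67,88),(258,78),(275,262),(93,274)],.014)
show("ob",[(526,82),(722,69),(722,222),(530,232)],.014)
show("rd",[(318,330),(408,241),(498,330),(408,418)],.014)
show("tray",[(0,52),(785,8),(770,455),(65,490)],.032)
g=np.array([[22,118],[161,99],[187,301],[42,322]])/2.2+[80,110]
print("gr",onplane("top",g,.04),onplane("top",g,.04).mean(0))
E
python3 plan.py .566 -.011 .042 7
```

```text
v ctr [ 0.5659 -0.0111] len [0.0642 0.0445 0.0634 0.0443] ang [ -82.4821 -174.015    97.3745    7.036 ]
sq ctr [0.5495 0.0511] len [0.0537 0.0525 0.0536 0.0534] ang [ -83.1201 -172.8016   97.7908    7.3226]
ob ctr [ 0.5655 -0.077 ] len [0.0547 0.0432 0.0556 0.0425] ang [ -82.3277 -171.8188   96.9766    7.0409]
rd ctr [ 0.5088 -0.019 ] len [0.0379 0.0378 0.0386 0.0385] ang [ -41.0267 -131.1711  139.9118   47.8788]
tray ctr [ 0.533  -0.0163] len [0.2064 0.1251 0.2065 0.1249] ang [ -82.9427 -172.9478   96.9992    6.9763]
gr [[0.6162 0.3716]
 [0.6318 0.2364]
 [0.4368 0.2085]
 [0.4199 0.3448]] [0.5262 0.2903]
turn [-0.0001  0.0001 -0.0546] shift [ 0.0366 -0.0069  0.2029]
```

>>> {"op": "apply_moves", "data": {"steps": [[0,0,-0.055,0.037,-0.007,0.04,-1],[0,0,-0.055,0.037,-0.007,0.08,-1],[0,0,-0.055,0.037,-0.007,0.115,-1],[0,0,-0.055,0.037,-0.007,0.14,-1],[0,0,-0.055,0.037,-0.007,0.165,-1],[0,0,-0.055,0.037,-0.007,0.185,-1],[0,0,-0.055,0.037,-0.007,0.197,-1],[0,0,-0.055,0.037,-0.007,0.202,-1],[0,0,-0.055,0.037,-0.007,0.202,-1],[0,0,-0.055,0.037,-0.007,0.202,1],[0,0,-0.055,0.037,-0.007,0.202,1],[0,0,-0.055,0.037,-0.007,0.202,1]]}}

```text
time_s: 21.58
position: [0.5672, -0.0109, 0.0445]
orientation: [[0.993, 0.12, 0.002], [0.12, -0.993, 0.0], [0.002, 0.0, -1.0]]
contact_force: [-0.6, -0.3, 3.3]
width: 0.0626
gripper_force: 55.2
```

>>> {"op": "apply_moves", "data": {"steps": [[0,0,0,0,0,0,1],[0,0,0,0,0,0,1],[0,0,0,0,0,0,1]]}}

```text
time_s: 21.83
position: [0.5672, -0.0109, 0.0445]
orientation: [[0.993, 0.12, 0.002], [0.12, -0.993, 0.0], [0.002, 0.0, -1.0]]
contact_force: [-1.2, 0.5, 7.2]
width: 0.0625
gripper_force: 55.8
```

>>> {"op": "apply_moves", "data": {"steps": [[0,0,0,0,0,-0.008,1],[0,0,0,0,0,-0.025,1],[0,0,0,0,0,-0.05,1],[0,0,0,0,0,-0.075,1],[0,0,0,0,0,-0.095,1],[0,0,0,0,0,-0.11,1],[0,0,0,0,0,-0.12,1],[0,0,0,0,0,-0.12,1],[0,0,0,0,0,-0.12,1]]}}

```text
time_s: 22.58
position: [0.5663, -0.0111, 0.1632]
orientation: [[0.993, 0.12, 0.001], [0.12, -0.993, -0.0], [0.001, 0.0, -1.0]]
contact_force: [-0.2, -0.6, -5.7]
width: 0.0624
gripper_force: 57.9
```

```bash
python3 plan.py .527 .291 .165 7.4
```

```text
turn [ 0.0001 -0.0006 -0.0088] shift [-0.0028 -0.3046 -0.0018]
```

>>> {"op": "apply_moves", "data": {"steps": [[0,0,0,0,-0.01,0,1],[0,0,-0.009,0,-0.03,0,1],[0,0,-0.009,-0.001,-0.06,0,1],[0,0,-0.009,-0.001,-0.095,0,1],[0,0,-0.009,-0.001,-0.13,0,1],[0,0,-0.009,-0.002,-0.165,0,1],[0,0,-0.009,-0.002,-0.2,0,1],[0,0,-0.009,-0.003,-0.235,0,1],[0,0,-0.009,-0.003,-0.265,0,1],[0,0,-0.009,-0.003,-0.288,0,1],[0,0,-0.009,-0.003,-0.3,0,1],[0,0,-0.009,-0.003,-0.305,0,1]]}}

```text
time_s: 23.58
position: [0.5252, 0.2945, 0.1617]
orientation: [[0.991, 0.133, -0.002], [0.133, -0.991, 0.0], [-0.002, -0.0, -1.0]]
contact_force: [-0.1, -0.0, -5.7]
width: 0.0626
gripper_force: 57.8
```

>>> {"op": "apply_moves", "data": {"steps": [[0,0,0,0,0,0.01,1],[0,0,0,0,0,0.025,1],[0,0,0,0,0,0.04,1],[0,0,0,0,0,0.055,1],[0,0,0,0,0,0.065,1],[0,0,0,0,0,0.07,1],[0,0,0,0,0,0.07,1],[0,0,0,0,0,0.07,1],[0,0,0,0,0,0.07,1]]}}

```text
time_s: 24.33
position: [0.5273, 0.2914, 0.0935]
orientation: [[0.992, 0.129, 0.001], [0.129, -0.992, 0.0], [0.001, -0.0, -1.0]]
contact_force: [0.6, 0.6, -5.1]
width: 0.0623
gripper_force: 57.8
```

```bash
python3 plan.py .527 .291 .0755 7.4
```

```text
turn [-0.0003 -0.0009 -0.0002] shift [-0.0004  0.0003  0.018 ]
```

>>> {"op": "apply_moves", "data": {"steps": [[0,0,0,0,0,0.005,1],[0,0,0,0,0,0.01,1],[0,0,0,0,0,0.014,1],[0,0,0,0,0,0.0165,1],[0,0,0,0,0,0.018,1],[0,0,0,0,0,0.0187,1],[0,0,0,0,0,0.019,1],[0,0,0,0,0,0.019,1]]}}

```text
time_s: 25.0
position: [0.5266, 0.2914, 0.0746]
orientation: [[0.992, 0.129, -0.0], [0.129, -0.992, -0.0], [-0.0, 0.0, -1.0]]
contact_force: [-2.9, -1.4, 3.1]
width: 0.0626
gripper_force: 58.8
```

>>> {"op": "apply_moves", "data": {"steps": [[0,0,0,0,0,0,0],[0,0,0,0,0,0,-1],[0,0,0,0,0,0,-1],[0,0,0,0,0,0,-1],[0,0,0,0,0,0,-1],[0,0,0,0,0,0,-1],[0,0,0,0,0,-0.02,-1],[0,0,0,0,0,-0.05,-1],[0,0,0,0,0,-0.09,-1],[0,0,0,0,0,-0.13,-1],[0,0,0,0,0,-0.17,-1],[0,0,0,0,0,-0.18,-1]]}}

```text
time_s: 26.0
position: [0.5288, 0.2927, 0.2602]
orientation: [[0.992, 0.129, 0.007], [0.129, -0.992, 0.005], [0.008, -0.004, -1.0]]
contact_force: [1.4, -0.1, 0.3]
width: 0.0853
gripper_force: 0.0
```

Run:
```python
from h import *
import pickle
s=readout.sense();im=imaging.grab_frame("wrist");pickle.dump((s,im),open("pics/w3.pkl","wb"))
print(s["position"],s["q"])
cv2.imwrite("pics/w3.png",cv2.resize(im[:,:,::-1],(800,600),interpolation=cv2.INTER_CUBIC))
im=imaging.grab_frame("top");np.save("pics/top3.npy",im)
cv2.imwrite("pics/top3.png",cv2.resize(im[110:280,310:450,::-1],None,fx=3.5,fy=3.5,interpolation=cv2.INTER_CUBIC))
```

```text
[0.5288 0.2927 0.2602] [ -28.0157   25.429    -9.0169  107.3051    5.3024   47.1808 -122.3468]
```

View pics/w3.png

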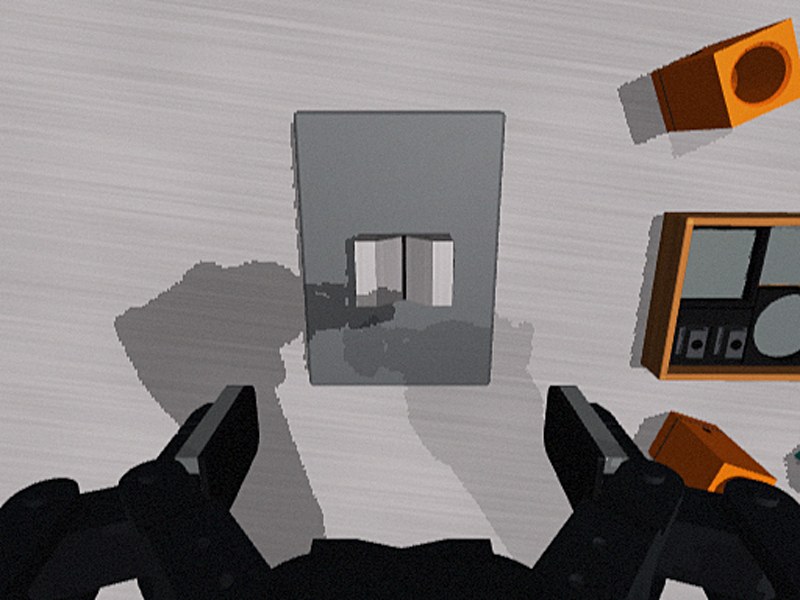

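View pics/top3.png

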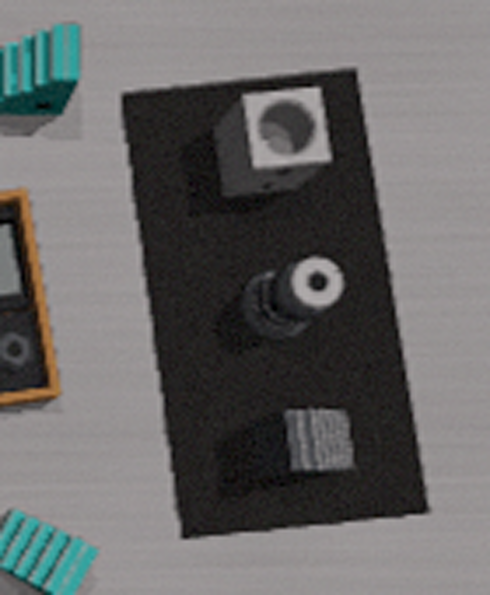

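The V-block stands vee up on the plate, with its top at (355,241) to (452,305). The plate corners are (295,112), (505,112), (490,384) and (311,384). All three pieces stand well inside the mat.

```bash
python3 - <<'E'
from h import *
import pickle
s,im=pickle.load(open("pics/w3.pkl","rb"))
f=lambda p,z:onplane("wrist",np.array(p)/1.5625,z,s)
a=f([(295,112),(505,112),(490,384),(311,384)],.04);b=f([(355,241),(454,240),(452,305),(356,305)],.072)
print(a.mean(0),b.mean(0))
E
python3 plan.py .4506 -.261 .19 94.6
```

```text
[0.5279 0.2939] [0.5258 0.2909]
turn [ 0.0021 -0.006  -1.5219] shift [-0.1484  0.5388  0.065 ]
```

>>> {"op": "apply_moves", "data": {"steps": [[0,0,-1.52,-0.148,0.539,0.03,-1],[0,0,-1.52,-0.148,0.539,0.03,-1],[0,0,-1.52,-0.148,0.539,0.03,-1],[0,0,-1.52,-0.148,0.539,0.03,-1],[0,0,-1.52,-0.148,0.539,0.03,-1],[0,0,-1.52,-0.148,0.539,0.03,-1],[0,0,-1.52,-0.148,0.539,0.03,-1],[0,0,-1.52,-0.148,0.539,0.03,-1],[0,0,-1.52,-0.148,0.539,0.03,-1],[0,0,-1.52,-0.148,0.539,0.03,-1],[0,0,-1.52,-0.148,0.539,0.03,-1],[0,0,-1.52,-0.148,0.539,0.03,-1]]}}

```text
time_s: 27.1
position: [0.4581, -0.1955, 0.2263]
orientation: [[-0.038, 0.999, -0.001], [0.999, 0.038, 0.001], [0.001, -0.001, -1.0]]
contact_force: [0.8, -0.6, 0.2]
width: 0.0854
gripper_force: 0.0
```

```bash
python3 plan.py .4506 -.261 .19 94.6
```

```text
turn [-0.0014 -0.0013 -0.0427] shift [-0.0652 -0.0099  0.0363]
```

>>> {"op": "apply_moves", "data": {"steps": [[0,0,-0.043,-0.03,-0.005,0.01,-1],[0,0,-0.043,-0.055,-0.01,0.02,-1],[0,0,-0.043,-0.065,-0.01,0.036,-1],[0,0,-0.043,-0.065,-0.01,0.036,-1],[0,0,-0.043,-0.065,-0.01,0.036,-1],[0,0,-0.043,-0.065,-0.01,0.036,-1]]}}

```text
time_s: 27.6
position: [0.4515, -0.2578, 0.1915]
orientation: [[-0.076, 0.997, -0.001], [0.997, 0.076, 0.001], [0.001, -0.001, -1.0]]
contact_force: [0.0, 0.7, 0.3]
width: 0.0856
gripper_force: 0.0
```

```bash
python3 plan.py .4504 -.2602 .065 94.6
```

```text
turn [-0.0005 -0.0014 -0.0045] shift [-0.0025 -0.0012  0.1265]
```

>>> {"op": "apply_moves", "data": {"steps": [[0,0,-0.004,-0.002,-0.001,0.03,-1],[0,0,-0.004,-0.002,-0.001,0.06,-1],[0,0,-0.004,-0.002,-0.001,0.085,-1],[0,0,-0.004,-0.002,-0.001,0.105,-1],[0,0,-0.004,-0.002,-0.001,0.118,-1],[0,0,-0.004,-0.002,-0.001,0.126,-1],[0,0,-0.004,-0.002,-0.001,0.126,-1],[0,0,-0.004,-0.002,-0.001,0.126,-1],[0,0,-0.004,-0.002,-0.001,0.126,1],[0,0,-0.004,-0.002,-0.001,0.126,1],[0,0,-0.004,-0.002,-0.001,0.126,1],[0,0,-0.004,-0.002,-0.001,0.126,1]]}}

```text
time_s: 28.6
position: [0.4507, -0.2616, 0.0663]
orientation: [[-0.078, 0.997, 0.001], [0.997, 0.078, -0.001], [-0.001, 0.001, -1.0]]
contact_force: [0.5, -0.0, -0.2]
width: 0.0388
gripper_force: 0.0
```

>>> {"op": "apply_moves", "data": {"steps": [[0,0,0,0,0,0,1],[0,0,0,0,0,0,1],[0,0,0,0,0,0,1],[0,0,0,0,0,0,1]]}}

```text
time_s: 28.93
position: [0.4506, -0.2616, 0.0663]
orientation: [[-0.078, 0.997, 0.001], [0.997, 0.078, -0.001], [-0.001, 0.001, -1.0]]
contact_force: [-0.9, -0.7, 7.8]
width: 0.0332
gripper_force: 48.9
```

>>> {"op": "apply_moves", "data": {"steps": [[0,0,0,0,0,-0.008,1],[0,0,0,0,0,-0.025,1],[0,0,0,0,0,-0.05,1],[0,0,0,0,0,-0.075,1],[0,0,0,0,0,-0.095,1],[0,0,0,0,0,-0.11,1],[0,0,0,0,0,-0.115,1],[0,0,0,0,0,-0.115,1],[0,0,0,0,0,-0.115,1]]}}

```text
time_s: 29.68
position: [0.4499, -0.2614, 0.1802]
orientation: [[-0.078, 0.997, -0.001], [0.997, 0.078, 0.0], [0.0, -0.001, -1.0]]
contact_force: [-0.7, 0.3, -5.3]
width: 0.0333
gripper_force: 51.2
```

```bash
python3 plan.py .5635 -.067 .18 97
```

```text
turn [-0.0007 -0.0002 -0.0444] shift [0.185  0.1283 0.0002]
```

>>> {"op": "apply_moves", "data": {"steps": [[0,0,0,0.009,0.006,0,1],[0,0,-0.01,0.028,0.019,0,1],[0,0,-0.02,0.05,0.035,0,1],[0,0,-0.03,0.078,0.054,0,1],[0,0,-0.044,0.105,0.073,0,1],[0,0,-0.044,0.132,0.092,0,1],[0,0,-0.044,0.155,0.108,0,1],[0,0,-0.044,0.172,0.12,0,1],[0,0,-0.044,0.182,0.127,0.01,1],[0,0,-0.044,0.185,0.129,0.025,1],[0,0,-0.044,0.185,0.129,0.045,1],[0,0,-0.044,0.185,0.129,0.06,1]]}}

```text
time_s: 30.68
position: [0.564, -0.065, 0.1182]
orientation: [[-0.124, 0.992, -0.003], [0.992, 0.124, 0.001], [0.001, -0.002, -1.0]]
contact_force: [-0.5, 0.2, -6.6]
width: 0.0331
gripper_force: 50.9
```

>>> {"op": "apply_moves", "data": {"steps": [[0,0,0,0,0,0.01,1],[0,0,0,0,0,0.015,1],[0,0,0,0,0,0.015,1],[0,0,0,0,0,0.015,1],[0,0,0,0,0,0.015,1]]}}

```text
time_s: 31.1
position: [0.5651, -0.0667, 0.1062]
orientation: [[-0.122, 0.993, 0.001], [0.993, 0.122, 0.0], [-0.0, 0.001, -1.0]]
contact_force: [0.9, 0.1, -5.5]
width: 0.0333
gripper_force: 50.9
```

```bash
python3 plan.py .564 -.0675 .0735 97; cp pics/top3.npy /tmp
```

```text
turn [ 0.0009  0.0001 -0.0001] shift [-0.0007 -0.0012  0.0327]
```

Now I'll descend gently into the recess (contact expected at .0733).

>>> {"op": "apply_moves", "data": {"steps": [[0,0,0,-0.001,-0.001,0.007,1],[0,0,0,-0.001,-0.001,0.014,1],[0,0,0,-0.001,-0.001,0.02,1],[0,0,0,-0.001,-0.001,0.025,1],[0,0,0,-0.001,-0.001,0.029,1],[0,0,0,-0.001,-0.001,0.032,1],[0,0,0,-0.001,-0.001,0.0325,1],[0,0,0,-0.001,-0.001,0.0325,1]]}}

```text
time_s: 31.77
position: [0.5634, -0.0679, 0.0733]
orientation: [[-0.122, 0.993, -0.001], [0.993, 0.122, -0.0], [-0.0, -0.001, -1.0]]
contact_force: [-2.3, 0.6, 0.1]
width: 0.0329
gripper_force: 51.7
```

Seated at the floor. Next I'll release, lift, and turn for the jack.

>>> {"op": "apply_moves", "data": {"steps": [[0,0,0,0,0,0,0.4],[0,0,0,0,0,0,0],[0,0,0,0,0,0,-1],[0,0,0,0,0,0,-1],[0,0,0,0,0,0,-1],[0,0,0,0,0,0,-1],[0,0,0,0,0,-0.02,-1],[0,0,0,0,0,-0.05,-1],[0,0,0,0,0,-0.08,-1],[0,0,0,0,0,-0.11,-1],[0,0,0,0,0,-0.12,-1],[0,0,0,0,0,-0.12,-1]]}}

```text
time_s: 32.77
position: [0.5652, -0.0681, 0.1959]
orientation: [[-0.121, 0.993, 0.005], [0.993, 0.121, -0.001], [-0.001, 0.005, -1.0]]
contact_force: [1.0, -0.3, -1.0]
width: 0.0853
gripper_force: 0.0
```

```bash
python3 plan.py .5393 -.264 .19 4.5
```

```text
turn [ 0.0047 -0.0029  1.6139] shift [-0.1913 -0.0495  0.0059]
```

>>> {"op": "apply_moves", "data": {"steps": [[0,0,1.614,-0.191,-0.05,0,-1],[0,0,1.614,-0.191,-0.05,0,-1],[0,0,1.614,-0.191,-0.05,0,-1],[0,0,1.614,-0.191,-0.05,0,-1],[0,0,1.614,-0.191,-0.05,0,-1],[0,0,1.614,-0.191,-0.05,0,-1],[0,0,1.614,-0.191,-0.05,0,-1],[0,0,1.614,-0.191,-0.05,0,-1],[0,0,1.614,-0.191,-0.05,0,-1],[0,0,1.614,-0.191,-0.05,0,-1],[0,0,1.614,-0.191,-0.05,0,-1],[0,0,1.614,-0.191,-0.05,0,-1]]}}

```text
time_s: 33.77
position: [0.5368, -0.2636, 0.1915]
orientation: [[0.983, 0.186, -0.002], [0.186, -0.983, -0.0], [-0.002, -0.0, -1.0]]
contact_force: [-0.3, -0.7, 0.5]
width: 0.0859
gripper_force: 0.0
```

```bash
python3 plan.py .5393 -.264 .066 4.5
```

```text
turn [-0.0003  0.0022  0.1081] shift [0.0027 0.0009 0.1255]
```

>>> {"op": "apply_moves", "data": {"steps": [[0,0,0.108,0.003,0.001,0.02,-1],[0,0,0.108,0.003,0.001,0.05,-1],[0,0,0.108,0.003,0.001,0.08,-1],[0,0,0.108,0.003,0.001,0.1,-1],[0,0,0.108,0.003,0.001,0.115,-1],[0,0,0.108,0.003,0.001,0.125,-1],[0,0,0.108,0.003,0.001,0.125,-1],[0,0,0.108,0.003,0.001,0.125,-1],[0,0,0.108,0.003,0.001,0.125,1],[0,0,0.108,0.003,0.001,0.125,1],[0,0,0.108,0.003,0.001,0.125,1],[0,0,0.108,0.003,0.001,0.125,1]]}}

```text
time_s: 34.77
position: [0.5409, -0.2642, 0.069]
orientation: [[0.996, 0.085, 0.001], [0.085, -0.996, -0.001], [0.001, 0.001, -1.0]]
contact_force: [0.8, 0.1, -0.7]
width: 0.0386
gripper_force: 0.0
```

>>> {"op": "apply_moves", "data": {"steps": [[0,0,0,0,0,0,1],[0,0,0,0,0,0,1],[0,0,0,0,0,0,1],[0,0,0,0,0,0,1]]}}

```text
time_s: 35.1
position: [0.541, -0.2644, 0.0691]
orientation: [[0.996, 0.085, 0.001], [0.085, -0.996, -0.001], [0.001, 0.001, -1.0]]
contact_force: [-1.0, -0.7, 6.1]
width: 0.0318
gripper_force: 49.0
```

>>> {"op": "apply_moves", "data": {"steps": [[0,0,0,0,0,-0.008,1],[0,0,0,0,0,-0.025,1],[0,0,0,0,0,-0.05,1],[0,0,0,0,0,-0.075,1],[0,0,0,0,0,-0.095,1],[0,0,0,0,0,-0.11,1],[0,0,0,0,0,-0.115,1],[0,0,0,0,0,-0.115,1],[0,0,0,0,0,-0.115,1]]}}

```text
time_s: 35.85
position: [0.5401, -0.2638, 0.1828]
orientation: [[0.996, 0.085, -0.001], [0.085, -0.996, 0.0], [-0.001, -0.0, -1.0]]
contact_force: [0.2, 0.0, -4.4]
width: 0.0317
gripper_force: 50.4
```

```bash
python3 plan.py .509 -.018 .18 7
```

```text
turn [-0.0003  0.0006 -0.0372] shift [-0.0101 -0.2476  0.0028]
```

>>> {"op": "apply_moves", "data": {"steps": [[0,0,0,0,-0.01,0,1],[0,0,-0.01,-0.001,-0.03,0,1],[0,0,-0.02,-0.002,-0.058,0,1],[0,0,-0.03,-0.004,-0.09,0,1],[0,0,-0.037,-0.005,-0.125,0,1],[0,0,-0.037,-0.007,-0.16,0,1],[0,0,-0.037,-0.008,-0.19,0,1],[0,0,-0.037,-0.009,-0.215,0,1],[0,0,-0.037,-0.009,-0.235,0,1],[0,0,-0.037,-0.009,-0.245,0.01,1],[0,0,-0.037,-0.009,-0.248,0.03,1],[0,0,-0.037,-0.009,-0.248,0.05,1]]}}

```text
time_s: 36.85
position: [0.5101, -0.0153, 0.1322]
orientation: [[0.992, 0.125, 0.0], [0.125, -0.992, 0.001], [0.0, -0.001, -1.0]]
contact_force: [0.8, -0.6, -3.5]
width: 0.0323
gripper_force: 50.4
```

>>> {"op": "apply_moves", "data": {"steps": [[0,0,0,0,0,0.015,1],[0,0,0,0,0,0.022,1],[0,0,0,0,0,0.022,1],[0,0,0,0,0,0.022,1],[0,0,0,0,0,0.022,1]]}}

```text
time_s: 37.27
position: [0.5108, -0.0176, 0.1116]
orientation: [[0.993, 0.121, 0.0], [0.121, -0.993, 0.0], [0.0, 0.0, -1.0]]
contact_force: [0.4, 0.4, -3.3]
width: 0.0319
gripper_force: 50.4
```

```bash
python3 plan.py .5105 -.018 .0763 7
```

```text
turn [ 0.     -0.0004 -0.0004] shift [-0.0003  0.0004  0.0353]
```

>>> {"op": "apply_moves", "data": {"steps": [[0,0,0,0,0,0.007,1],[0,0,0,0,0,0.014,1],[0,0,0,0,0,0.02,1],[0,0,0,0,0,0.025,1],[0,0,0,0,0,0.03,1],[0,0,0,0,0,0.033,1],[0,0,0,0,0,0.035,1],[0,0,0,0,0,0.035,1],[0,0,0,0,0,0.035,1]]}}

```text
time_s: 38.02
position: [0.5105, -0.0177, 0.0762]
orientation: [[0.993, 0.122, -0.0], [0.122, -0.993, -0.0], [-0.0, 0.0, -1.0]]
contact_force: [-0.4, 0.4, -1.3]
width: 0.0321
gripper_force: 50.7
```

>>> {"op": "apply_moves", "data": {"steps": [[0,0,0,0,0,0,0.4],[0,0,0,0,0,0,0],[0,0,0,0,0,0,-1],[0,0,0,0,0,0,-1],[0,0,0,0,0,0,-1],[0,0,0,0,0,0,-1],[0,0,0,0,0,-0.02,-1],[0,0,0,0,0,-0.05,-1],[0,0,0,0,0,-0.08,-1],[0,0,0,0,0,-0.11,-1],[0,0,0,0,0,-0.12,-1],[0,0,0,0,0,-0.12,-1]]}}

```text
time_s: 39.02
position: [0.5118, -0.0177, 0.1988]
orientation: [[0.993, 0.121, 0.005], [0.121, -0.993, 0.0], [0.005, 0.0, -1.0]]
contact_force: [0.8, 0.4, -0.5]
width: 0.0855
gripper_force: 0.0
```

```bash
python3 plan.py .6306 -.2573 .19 4.5
```

```text
turn [ 0.0002 -0.005   0.0431] shift [0.0888 0.2522 0.0093]
```

>>> {"op": "apply_moves", "data": {"steps": [[0,0,0.043,0.089,0.252,0,-1],[0,0,0.043,0.089,0.252,0,-1],[0,0,0.043,0.089,0.252,0,-1],[0,0,0.043,0.089,0.252,0,-1],[0,0,0.043,0.089,0.252,0,-1],[0,0,0.043,0.089,0.252,0,-1],[0,0,0.043,0.089,0.252,0,-1],[0,0,0.043,0.089,0.252,0,-1],[0,0,0.043,0.089,0.252,0,-1],[0,0,0.043,0.089,0.252,0,-1]]}}

```text
time_s: 39.85
position: [0.6288, -0.2556, 0.1946]
orientation: [[0.997, 0.08, -0.002], [0.08, -0.997, 0.001], [-0.002, -0.002, -1.0]]
contact_force: [-0.5, 0.8, -0.7]
width: 0.0855
gripper_force: 0.0
```

```bash
python3 plan.py .6306 -.2573 .066 4.5
```

```text
turn [-0.0017  0.0021  0.0012] shift [0.0019 0.0021 0.1286]
```

>>> {"op": "apply_moves", "data": {"steps": [[0,0,0,0.001,0.001,0.02,-1],[0,0,0,0.001,0.001,0.05,-1],[0,0,0,0.001,0.001,0.08,-1],[0,0,0,0.001,0.001,0.1,-1],[0,0,0,0.001,0.001,0.118,-1],[0,0,0,0.001,0.001,0.129,-1],[0,0,0,0.001,0.001,0.129,-1],[0,0,0,0.001,0.001,0.129,-1],[0,0,0,0.001,0.001,0.129,1],[0,0,0,0.001,0.001,0.129,1],[0,0,0,0.001,0.001,0.129,1],[0,0,0,0.001,0.001,0.129,1]]}}

```text
time_s: 40.85
position: [0.6312, -0.2579, 0.0684]
orientation: [[0.997, 0.079, 0.002], [0.079, -0.997, -0.0], [0.001, 0.0, -1.0]]
contact_force: [-0.4, 0.5, 5.7]
width: 0.0433
gripper_force: 52.0
```

>>> {"op": "apply_moves", "data": {"steps": [[0,0,0,0,0,0,1],[0,0,0,0,0,0,1],[0,0,0,0,0,0,1],[0,0,0,0,0,0,1]]}}

```text
time_s: 41.18
position: [0.6311, -0.2579, 0.0684]
orientation: [[0.997, 0.079, 0.001], [0.079, -0.997, -0.0], [0.001, 0.0, -1.0]]
contact_force: [-2.5, 0.9, 7.7]
width: 0.0429
gripper_force: 52.0
```

>>> {"op": "apply_moves", "data": {"steps": [[0,0,0,0,0,-0.008,1],[0,0,0,0,0,-0.025,1],[0,0,0,0,0,-0.05,1],[0,0,0,0,0,-0.075,1],[0,0,0,0,0,-0.1,1],[0,0,0,0,0,-0.12,1],[0,0,0,0,0,-0.125,1],[0,0,0,0,0,-0.125,1],[0,0,0,0,0,-0.125,1]]}}

```text
time_s: 41.93
position: [0.6299, -0.2577, 0.1912]
orientation: [[0.997, 0.079, -0.001], [0.079, -0.997, 0.0], [-0.001, -0.001, -1.0]]
contact_force: [-0.7, -0.0, -7.7]
width: 0.0432
gripper_force: 52.8
```

```bash
python3 plan.py .5495 .0515 .19 7.2
```

```text
turn [-0.0005  0.0013 -0.0467] shift [-0.0558 -0.3145  0.0015]
```

>>> {"op": "apply_moves", "data": {"steps": [[0,0,0,0,-0.012,0,1],[0,0,-0.01,-0.005,-0.035,0,1],[0,0,-0.02,-0.011,-0.065,0,1],[0,0,-0.03,-0.017,-0.1,0,1],[0,0,-0.04,-0.024,-0.135,0,1],[0,0,-0.047,-0.03,-0.17,0,1],[0,0,-0.047,-0.036,-0.205,0,1],[0,0,-0.047,-0.042,-0.24,0,1],[0,0,-0.047,-0.048,-0.27,0,1],[0,0,-0.047,-0.052,-0.295,0,1],[0,0,-0.047,-0.055,-0.309,0,1],[0,0,-0.047,-0.055,-0.314,0,1]]}}

```text
time_s: 42.93
position: [0.5489, 0.0548, 0.1908]
orientation: [[0.991, 0.13, -0.003], [0.13, -0.991, 0.001], [-0.003, -0.001, -1.0]]
contact_force: [0.5, 0.7, -6.4]
width: 0.0433
gripper_force: 52.7
```

>>> {"op": "apply_moves", "data": {"steps": [[0,0,0,0,0,0.01,1],[0,0,0,0,0,0.03,1],[0,0,0,0,0,0.05,1],[0,0,0,0,0,0.07,1],[0,0,0,0,0,0.08,1],[0,0,0,0,0,0.08,1],[0,0,0,0,0,0.08,1],[0,0,0,0,0,0.08,1],[0,0,0,0,0,0.08,1]]}}

```text
time_s: 43.68
position: [0.5517, 0.0506, 0.113]
orientation: [[0.992, 0.125, 0.002], [0.125, -0.992, 0.0], [0.002, 0.0, -1.0]]
contact_force: [-1.1, -0.6, -6.6]
width: 0.0431
gripper_force: 52.6
```

```bash
python3 plan.py .5495 .0515 .0756 7.2
```

```text
turn [ 0.     -0.0016 -0.0001] shift [-0.0021 -0.0011  0.0374]
```

>>> {"op": "apply_moves", "data": {"steps": [[0,0,0,-0.001,-0.001,0.007,1],[0,0,0,-0.001,-0.001,0.014,1],[0,0,0,-0.001,-0.001,0.021,1],[0,0,0,-0.001,-0.001,0.027,1],[0,0,0,-0.001,-0.001,0.032,1],[0,0,0,-0.001,-0.001,0.035,1],[0,0,0,-0.001,-0.001,0.0365,1],[0,0,0,-0.001,-0.001,0.037,1],[0,0,0,-0.001,-0.001,0.037,1]]}}

```text
time_s: 44.43
position: [0.5496, 0.0517, 0.0754]
orientation: [[0.992, 0.126, -0.001], [0.126, -0.992, -0.0], [-0.001, 0.0, -1.0]]
contact_force: [-3.1, 1.2, -0.9]
width: 0.0433
gripper_force: 53.3
```

>>> {"op": "apply_moves", "data": {"steps": [[0,0,0,0,0,0,0.4],[0,0,0,0,0,0,0],[0,0,0,0,0,0,-1],[0,0,0,0,0,0,-1],[0,0,0,0,0,0,-1],[0,0,0,0,0,0,-1],[0,0,0,0,0,-0.02,-1],[0,0,0,0,0,-0.05,-1],[0,0,0,0,0,-0.09,-1],[0,0,0,0,0,-0.13,-1],[0,0,0,0,0,-0.17,-1],[0,0,0,0,0,-0.18,-1]]}}

```text
time_s: 45.43
position: [0.5522, 0.0518, 0.2611]
orientation: [[0.992, 0.125, 0.008], [0.125, -0.992, 0.001], [0.008, -0.0, -1.0]]
contact_force: [0.5, 0.2, -0.5]
width: 0.0857
gripper_force: 0.0
```

>>> {"op": "apply_moves", "data": {"steps": [[0,0,0,-0.02,0.07,0,-1],[0,0,0,-0.02,0.07,0,-1],[0,0,0,-0.02,0.07,0,-1],[0,0,0,-0.02,0.07,0,-1],[0,0,0,-0.02,0.07,0,-1],[0,0,0,-0.02,0.07,0,-1]]}}

```text
time_s: 45.93
position: [0.5391, -0.0191, 0.2549]
orientation: [[0.992, 0.127, -0.0], [0.127, -0.992, 0.001], [-0.0, -0.001, -1.0]]
contact_force: [0.1, -0.5, -0.0]
width: 0.0855
gripper_force: 0.0
```

Run:
```python
from h import *
import pickle
s=readout.sense();im=imaging.grab_frame("wrist");pickle.dump((s,im),open("pics/w4.pkl","wb"))
print(s["position"],s["contact_force"])
cv2.imwrite("pics/w4.png",cv2.resize(im[85:221,150:354,::-1],None,fx=3.9,fy=3.9,interpolation=cv2.INTER_CUBIC))
```

```text
[ 0.5391 -0.0191  0.2549] [ 0.0756 -0.4803 -0.0397]
```

View pics/w4.png

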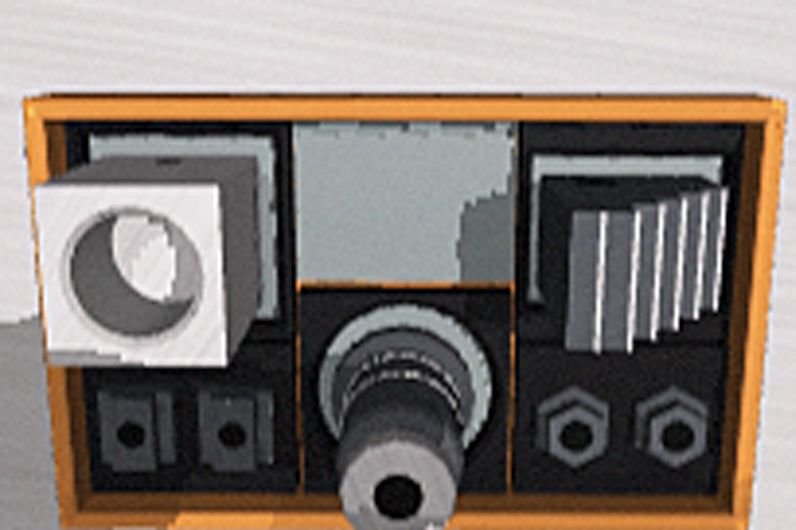

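All three stand upright inside their recesses. The collet block is at (160,260), the jack at (400,430) and the step block at (640,265), with recess floor showing around each. The arm is clear, so I'm handing in.

```bash
python3 -c "
from bench import robot
print(robot.hand_in())"
```

```text
the job is handed in; nothing more can be done
None
```

I handed the job in at about 46 s of the 144 s limit: the V-block stands vee up about 4 mm from the granite plate's centre, and the jack, collet block and step block are back in their recesses; the hand-in returned no verdict.

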